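# Shake the desiccant tablets evenly over the drying tray

## Task

Take the tablet shaker by its post and, tipping and shaking it low over the tray, spread all eight desiccant tablets evenly over the three bays, at least two in each; the tablets chip, so let them fall only from close above it and keep the gripper off them. Then stand the empty shaker upright on the worktop again and let go, without disturbing the other things.

Things in the scene. Friction and masses are not known exactly. Their poses are not given: they have to be found in the camera images.
- shaker: Tablet shaker: flat grey chute with a clear cover, 126 mm long (its x), 60 wide (y), 41 high, a square black post on top; loose, about 0.26 kg empty. Origin: centre of the underside, z up. Open only at its -x end. Tablets stay in while it is level; they slide out with the mouth end some 25 to 40 degrees down (friction varies), a row at a time at smaller angles when shaken lengthwise.
- shaker_mouth (a point): Centre of the shaker's mouth, just above its floor: 63 mm to -x of the shaker's origin, 6 mm above the underside. The mouth is 54 mm wide and 35 mm high and has no lip; the chute's flat floor is 3 mm above the underside. The cover ends 16 mm short of the mouth.
- shaker_grip (a point): Point on the axis of the shaker's grip post, 70 mm above its underside. The post is 26 x 26 mm (sides along the shaker's x and y), from 45 to 95 mm above the underside, plain; below it a 46 mm wide base plate, top at 45 mm.
- tray: Metal tray fixed to the worktop, 136 mm (its x) by 270 mm (its y) by 34 mm high, floor and walls 4 mm thick, open on top, with two partitions of full height across it that make three equal bays in a row along its y, each about 128 x 85 mm inside. Origin: centre of the underside, z up. The side with the three card holders is at -x.
- bay_left (a point): Centre of the floor of the bay at the tray's +y end, 4 mm above the tray's underside.
- bay_middle (a point): Centre of the floor of the middle bay.
- bay_right (a point): Centre of the floor of the bay at the tray's -y end.
- tablet_1: Brown clay desiccant tablet, a rounded block 20 x 20 x 16 mm, about 14 g, origin at its centre; at the start it lies inside the shaker, one of eight in four rows of two.
- tablet_2: Another desiccant tablet, the same.
- tablet_3: Another desiccant tablet, the same.
- tablet_4: Another desiccant tablet, the same.
- tablet_5: Another desiccant tablet, the same.
- tablet_6: Another desiccant tablet, the same.
- tablet_7: Another desiccant tablet, the same.
- tablet_8: Another desiccant tablet, the same.
- timer: Bystander, loose: kitchen-type timer, 58 x 66 x 18 mm; origin at the centre of its underside.
- sample_cup: Bystander, loose: clear open sample cup, 50 mm across, 87 mm tall; origin at the centre of its underside.
- petri_dish: Bystander, loose: lidded petri dish, 62 mm across, 13 mm high; origin at the centre of its underside.
- tape_roll: Bystander, loose: roll of tape lying flat, 94 mm across, 25 mm high; origin at the centre of its underside.
- marker_pen: Bystander, loose: marker pen, 135 mm long, 17 mm thick; origin at the centre of its underside.

How it is judged:
On the way, in this order (a step that is already met when the one before it is completed fails the run):
1. the shaker is lifted clear of the worktop with the tablets still in it (height (world z) of shaker above 0.04 m and distance between each of tablet_1, tablet_2, tablet_3, tablet_4, tablet_5, tablet_6, tablet_7, tablet_8 and shaker below 0.08 m), for 0.2 s.
2. while the shaker is still held in the air, all eight tablets lie in the tray, at least two in each bay (height (world z) of shaker above 0.03 m and x of tablet_1 in the frame of tray between -0.066 and 0.066 m and x of tablet_2 in the frame of tray between -0.066 and 0.066 m and x of tablet_3 in the frame of tray between -0.066 and 0.066 m and x of tablet_4 in the frame of tray between -0.066 and 0.066 m and x of tablet_5 in the frame of tray between -0.066 and 0.066 m and x of tablet_6 in the frame of tray between -0.066 and 0.066 m and x of tablet_7 in the frame of tray between -0.066 and 0.066 m and x of tablet_8 in the frame of tray between -0.066 and 0.066 m and y of tablet_1 in the frame of tray between -0.133 and 0.133 m and y of tablet_2 in the frame of tray between -0.133 and 0.133 m and y of tablet_3 in the frame of tray between -0.133 and 0.133 m and y of tablet_4 in the frame of tray between -0.133 and 0.133 m and y of tablet_5 in the frame of tray between -0.133 and 0.133 m and y of tablet_6 in the frame of tray between -0.133 and 0.133 m and y of tablet_7 in the frame of tray between -0.133 and 0.133 m and y of tablet_8 in the frame of tray between -0.133 and 0.133 m and z of each of tablet_1, tablet_2, tablet_3, tablet_4, tablet_5, tablet_6, tablet_7, tablet_8 in the frame of tray below 0.036 m and ((y of any of tablet_1, tablet_3, tablet_5, tablet_7 in the frame of tray above 0.045 m and y of any of tablet_2, tablet_4, tablet_6, tablet_8 in the frame of tray above 0.045 m) or (y of any of tablet_1, tablet_2, tablet_5, tablet_6 in the frame of tray above 0.045 m and y of any of tablet_3, tablet_4, tablet_7, tablet_8 in the frame of tray above 0.045 m) or (y of any of tablet_1, tablet_2, tablet_3, tablet_4 in the frame of tray above 0.045 m and y of any of tablet_5, tablet_6, tablet_7, tablet_8 in the frame of tray above 0.045 m)) and ((y of any of tablet_1, tablet_3, tablet_5, tablet_7 in the frame of tray below -0.045 m and y of any of tablet_2, tablet_4, tablet_6, tablet_8 in the frame of tray below -0.045 m) or (y of any of tablet_1, tablet_2, tablet_5, tablet_6 in the frame of tray below -0.045 m and y of any of tablet_3, tablet_4, tablet_7, tablet_8 in the frame of tray below -0.045 m) or (y of any of tablet_1, tablet_2, tablet_3, tablet_4 in the frame of tray below -0.045 m and y of any of tablet_5, tablet_6, tablet_7, tablet_8 in the frame of tray below -0.045 m)) and (((y of tablet_1 in the frame of tray between -0.043 and 0.043 m or y of tablet_3 in the frame of tray between -0.043 and 0.043 m or y of tablet_5 in the frame of tray between -0.043 and 0.043 m or y of tablet_7 in the frame of tray between -0.043 and 0.043 m) and (y of tablet_2 in the frame of tray between -0.043 and 0.043 m or y of tablet_4 in the frame of tray between -0.043 and 0.043 m or y of tablet_6 in the frame of tray between -0.043 and 0.043 m or y of tablet_8 in the frame of tray between -0.043 and 0.043 m)) or ((y of tablet_1 in the frame of tray between -0.043 and 0.043 m or y of tablet_2 in the frame of tray between -0.043 and 0.043 m or y of tablet_5 in the frame of tray between -0.043 and 0.043 m or y of tablet_6 in the frame of tray between -0.043 and 0.043 m) and (y of tablet_3 in the frame of tray between -0.043 and 0.043 m or y of tablet_4 in the frame of tray between -0.043 and 0.043 m or y of tablet_7 in the frame of tray between -0.043 and 0.043 m or y of tablet_8 in the frame of tray between -0.043 and 0.043 m)) or ((y of tablet_1 in the frame of tray between -0.043 and 0.043 m or y of tablet_2 in the frame of tray between -0.043 and 0.043 m or y of tablet_3 in the frame of tray between -0.043 and 0.043 m or y of tablet_4 in the frame of tray between -0.043 and 0.043 m) and (y of tablet_5 in the frame of tray between -0.043 and 0.043 m or y of tablet_6 in the frame of tray between -0.043 and 0.043 m or y of tablet_7 in the frame of tray between -0.043 and 0.043 m or y of tablet_8 in the frame of tray between -0.043 and 0.043 m)))), for 0.2 s.
At the end, for the whole second after the job is handed in: All eight tablets lie at rest in the tray below its rim, at least two of them in each of the three bays; the shaker stands upright (within 0.08 rad) and still, flat on the worktop, released (x of tablet_1 in the frame of tray between -0.066 and 0.066 m and x of tablet_2 in the frame of tray between -0.066 and 0.066 m and x of tablet_3 in the frame of tray between -0.066 and 0.066 m and x of tablet_4 in the frame of tray between -0.066 and 0.066 m and x of tablet_5 in the frame of tray between -0.066 and 0.066 m and x of tablet_6 in the frame of tray between -0.066 and 0.066 m and x of tablet_7 in the frame of tray between -0.066 and 0.066 m and x of tablet_8 in the frame of tray between -0.066 and 0.066 m and y of tablet_1 in the frame of tray between -0.133 and 0.133 m and y of tablet_2 in the frame of tray between -0.133 and 0.133 m and y of tablet_3 in the frame of tray between -0.133 and 0.133 m and y of tablet_4 in the frame of tray between -0.133 and 0.133 m and y of tablet_5 in the frame of tray between -0.133 and 0.133 m and y of tablet_6 in the frame of tray between -0.133 and 0.133 m and y of tablet_7 in the frame of tray between -0.133 and 0.133 m and y of tablet_8 in the frame of tray between -0.133 and 0.133 m and z of each of tablet_1, tablet_2, tablet_3, tablet_4, tablet_5, tablet_6, tablet_7, tablet_8 in the frame of tray below 0.036 m and ((y of any of tablet_1, tablet_3, tablet_5, tablet_7 in the frame of tray above 0.045 m and y of any of tablet_2, tablet_4, tablet_6, tablet_8 in the frame of tray above 0.045 m) or (y of any of tablet_1, tablet_2, tablet_5, tablet_6 in the frame of tray above 0.045 m and y of any of tablet_3, tablet_4, tablet_7, tablet_8 in the frame of tray above 0.045 m) or (y of any of tablet_1, tablet_2, tablet_3, tablet_4 in the frame of tray above 0.045 m and y of any of tablet_5, tablet_6, tablet_7, tablet_8 in the frame of tray above 0.045 m)) and ((y of any of tablet_1, tablet_3, tablet_5, tablet_7 in the frame of tray below -0.045 m and y of any of tablet_2, tablet_4, tablet_6, tablet_8 in the frame of tray below -0.045 m) or (y of any of tablet_1, tablet_2, tablet_5, tablet_6 in the frame of tray below -0.045 m and y of any of tablet_3, tablet_4, tablet_7, tablet_8 in the frame of tray below -0.045 m) or (y of any of tablet_1, tablet_2, tablet_3, tablet_4 in the frame of tray below -0.045 m and y of any of tablet_5, tablet_6, tablet_7, tablet_8 in the frame of tray below -0.045 m)) and (((y of tablet_1 in the frame of tray between -0.043 and 0.043 m or y of tablet_3 in the frame of tray between -0.043 and 0.043 m or y of tablet_5 in the frame of tray between -0.043 and 0.043 m or y of tablet_7 in the frame of tray between -0.043 and 0.043 m) and (y of tablet_2 in the frame of tray between -0.043 and 0.043 m or y of tablet_4 in the frame of tray between -0.043 and 0.043 m or y of tablet_6 in the frame of tray between -0.043 and 0.043 m or y of tablet_8 in the frame of tray between -0.043 and 0.043 m)) or ((y of tablet_1 in the frame of tray between -0.043 and 0.043 m or y of tablet_2 in the frame of tray between -0.043 and 0.043 m or y of tablet_5 in the frame of tray between -0.043 and 0.043 m or y of tablet_6 in the frame of tray between -0.043 and 0.043 m) and (y of tablet_3 in the frame of tray between -0.043 and 0.043 m or y of tablet_4 in the frame of tray between -0.043 and 0.043 m or y of tablet_7 in the frame of tray between -0.043 and 0.043 m or y of tablet_8 in the frame of tray between -0.043 and 0.043 m)) or ((y of tablet_1 in the frame of tray between -0.043 and 0.043 m or y of tablet_2 in the frame of tray between -0.043 and 0.043 m or y of tablet_3 in the frame of tray between -0.043 and 0.043 m or y of tablet_4 in the frame of tray between -0.043 and 0.043 m) and (y of tablet_5 in the frame of tray between -0.043 and 0.043 m or y of tablet_6 in the frame of tray between -0.043 and 0.043 m or y of tablet_7 in the frame of tray between -0.043 and 0.043 m or y of tablet_8 in the frame of tray between -0.043 and 0.043 m))) and angle between shaker's own z axis and vertical below 0.08 rad and height (world z) of shaker between -0.006 and 0.006 m and linear speed of each of shaker, tablet_1, tablet_2, tablet_3, tablet_4, tablet_5, tablet_6, tablet_7, tablet_8 below 0.02 m/s); the robot touches nothing.
It fails at once if the gripper or arm touches a tablet (over 0.5 N) (contact force between any of the fingers, the arm and tablet_1 above 0.5 N or contact force between any of the fingers, the arm and tablet_2 above 0.5 N or contact force between any of the fingers, the arm and tablet_3 above 0.5 N or contact force between any of the fingers, the arm and tablet_4 above 0.5 N or contact force between any of the fingers, the arm and tablet_5 above 0.5 N or contact force between any of the fingers, the arm and tablet_6 above 0.5 N or contact force between any of the fingers, the arm and tablet_7 above 0.5 N or contact force between any of the fingers, the arm and tablet_8 above 0.5 N).
It fails at once if a tablet moves faster than 1.8 m/s (falls about 16 cm) (linear speed of any of tablet_1, tablet_2, tablet_3, tablet_4, tablet_5, tablet_6, tablet_7, tablet_8 above 1.8 m/s).
It fails at once if a bystander is moved more than 30 mm (distance of any of timer, sample_cup, petri_dish, tape_roll, marker_pen from where it was at the start of the episode above 0.03 m).
It also fails if it takes over 72 s, if anything falls off the work surface, if the arm or the gripper's body presses on something with over 40 N, if the wrist force passes 120 N, or if a joint passes its speed limit or range.

## Robot

A 6-joint arm with a two-finger parallel gripper is mounted at the origin on a cart in front of the work surface, level with it; the furniture and walls round the work are solid. World frame = base frame: x ahead of the robot, y to its left, z up, the work surface at z = 0. Lengths are in m, angles in rad, forces in N, time in s.
With the tool pointing down it reaches from about 0.325 to 0.9 m from the base axis. Payload 6.1 kg.
Tool frame: the origin (TCP) lies midway between the tips of the shut fingers; the grasp point (between the pads) lies 19 mm behind it; z points along the fingers, y is the line along which they close (so a half turn about z gives the same grasp; the last joint's range is limited). The gripper opens to 85 mm and grips with 20 to 120 N. Pads are 22 mm wide; open, the fingers measure 114 mm over their backs; the gripper's body (76 mm by 85 mm) begins 54 mm behind the grasp point. The pads swing forward as they close: fully open they stand 13 mm farther back than shut.
Start: joints at [-1.402, 0.22, 1.526, -0, 1.395, -0.126], TCP at [0.182, -0.598, 0.231] pointing down, gripper open.
Joint ranges: [-2.98, 2.98], [-0.91, 2.08], [0.09, 2.57], [-1.24, 4.39], [0.2, 2.65], [-2.68, 2.68]. Speed limits (rad/s): [2.57, 2.57, 3.01, 3.14, 3.14, 3.14].

## Interface

Orientations are given as a 3x3 rotation matrix whose columns are the frame's x, y, z axes.
In Python, from rig import movep, move_l, move_j, move_gripper, pause, ik, camera, IKError, sign_off, search_frame, masks_of, landmark_of, current_clock, current_joint_pos, current_qvel, current_effort, current_tcp_pos, current_tool_rot, current_wrist_force, current_moment, current_width, current_grasp_force gives the robot as it stands. Calls block until the motion is done:
- movep(position, orientation): joint-space move of the TCP to a pose.
- move_l(position, rot=None, max_speed=0.15): straight line of the TCP; rot=None keeps the orientation; max_speed is the mean speed in m/s.
- move_j(angles): joint-space move.
- move_gripper(opening): finger opening in m; the grip force is fixed at half the most; returns when the fingers have stopped.
- pause(seconds).
- ik(position, orientation): joint angles nearest the present ones, or None.
- camera(name): name is "scene" or "top"; returns a dict with "color" (384x512x3 uint8, red, green, blue), "z_map" (384x512 float32, m along the optical axis (not along the pixel's ray), 0 where there is no reading), "camera_matrix" (3x3 intrinsics, pixels), "rvec" (rotation vector, rad) and "tvec" (3), from world to camera coordinates, as OpenCV has them. Camera axes: x right, y down, z forward; pixel columns grow to the right and rows downward; lengths in m; the calibration is good to about 2 mm. A picture is of the moment at which its call begins.
A pose or a line that the arm cannot do raises IKError and nothing moves.
- sign_off(): hands the job in; it is judged then, once.
Trained networks look in the newest picture that a camera, given by its name, has taken for a name from the list of things; names that differ only in an ending like _2 or _b are one class to them, and where a whole thing is asked for, a point or a joint stands for the part that bears it (a point fixed in the world has none). Each returns a list of dicts, best first, with "score" (0 to 1); they miss things now and then, are a little off and sometimes report something else, mostly with a low value. They report only what shows in the picture. A call takes as long as a camera call.
- search_frame(camera, thing): "pixel" ([column, row] in pixels, amid what is visible of it).
- masks_of(camera, thing): "pixels" (384x512 bool, what is visible of it) and "pixel" ([column, row] in pixels, amid what is visible of it).
- landmark_of(camera, thing): "pixel" ([column, row] in pixels: a listed point, or the origin of a listed thing).
Readings, each from a call of its own:
- current_clock(): time.
- current_joint_pos(): joint angles.
- current_qvel(): joint speeds.
- current_effort(): joint torques, N m.
- current_tcp_pos(): TCP position.
- current_tool_rot(): TCP orientation.
- current_wrist_force(): force on the tool from outside, world axes, zero at the start.
- current_moment(): the same for the moment, N m.
- current_width(): finger opening in m.
- current_grasp_force(): force on a finger pad.
Only numpy, scipy, OpenCV 4.12 (cv2) and the standard library are available. Lean on these libraries where they do the work, as an engineer would, in place of code of your own. Each camera call takes 0.05 s, during which the arm holds its last target. There are 200 camera calls.

## Working session

There is one attempt and no reset: what is moved stays moved. The work goes in short steps, each a Python script; the robot and the scene stay as the last script left them, time stands still between calls to the robot, and variables do not carry over. Pictures are saved under pics/ and viewed, at most 10 in all, crops included, and the job is handed in when it is done.

```bash
mkdir -p pics; ls; cat > h.py <<'E'
import numpy as np, cv2
from rig import *
def cam(n):
    c=camera(n); c['R']=cv2.Rodrigues(np.array(c['rvec'],float))[0]; c['t']=np.array(c['tvec'],float).ravel(); return c
def back(c,px,z=None):
    """pixel -> world, by depth map, or by plane z"""
    K=c['camera_matrix']; r=np.linalg.inv(K)@[px[0],px[1],1]
    o=-c['R'].T@c['t']; d=c['R'].T@r
    if z is not None: return o+d*(z-o[2])/d[2]
    D=c['z_map'][int(round(px[1])),int(round(px[0]))]; return o+d*D
def proj(c,p):
    q=c['camera_matrix']@(c['R']@np.asarray(p,float)+c['t']); return q[:2]/q[2]
def cloud(c,mask):
    v,u=np.nonzero(mask&(c['z_map']>0)); D=c['z_map'][v,u]
    P=(np.linalg.inv(c['camera_matrix'])@np.stack([u,v,np.ones_like(u)]))*D
    return (c['R'].T@(P-c['t'][:,None])).T
def tri(cs,pxs):
    A=[];b=[]
    for c,p in zip(cs,pxs):
        M=c['camera_matrix']@np.hstack([c['R'],c['t'][:,None]])
        for i in (0,1):
            r=p[i]*M[2]-M[i]; A.append(r[:3]); b.append(-r[3])
    return np.linalg.lstsq(np.array(A),np.array(b),rcond=None)[0]
def save(c,n): cv2.imwrite(f'pics/{n}.png',cv2.resize(c['color'][:,:,::-1],(800,600)))
E
cat > a.py <<'E'
from h import *
cs={n:cam(n) for n in('scene','top')}
im=np.hstack([cs['scene']['color'],cs['top']['color']]); 
for n in cs: save(cs[n],n+'0'); print(n,-cs[n]['R'].T@cs[n]['t'])
for t in ['shaker_mouth','shaker_grip','shaker','bay_left','bay_middle','bay_right','tray']:
    px=[]
    for n in cs:
        r=landmark_of(n,t)
        if r: px.append(r[0]['pixel']); print(t,n,np.round(r[0]['pixel'],1),round(r[0]['score'],2),np.round(back(cs[n],px[-1]),3))
    if len(px)==2: print('   tri',np.round(tri(list(cs.values()),px),4))
for t in ['timer','sample_cup','petri_dish','tape_roll','marker_pen','tray','shaker']:
    for n in cs:
        r=masks_of(n,t)
        if r:
            P=cloud(cs[n],r[0]['pixels']); print(t,n,round(r[0]['score'],2),np.round(np.percentile(P,[2,50,98],axis=0),3).tolist())
print(current_clock())
E
python3 a.py
```

```text
pics
scene [-0.84198865  0.51426492  0.81055259]
top [0.46149895 0.06746585 1.18875777]
shaker_mouth scene [225.4 235.4] 0.71 [0.405 0.226 0.001]
shaker_mouth top [201.5 246. ] 0.92 [0.405 0.219 0.   ]
   tri [ 0.4057  0.2231 -0.0006]
shaker_grip scene [230.6 205.7] 0.84 [0.451 0.195 0.078]
shaker_grip top [203.3 225.1] 0.66 [0.468 0.204 0.091]
   tri [0.4654 0.1973 0.0715]
shaker scene [231.5 229.4] 0.66 [0.43  0.2   0.003]
shaker top [210.2 226.4] 0.62 [0.465 0.184 0.093]
   tri [ 0.4641  0.1928 -0.018 ]
bay_left scene [313.  202.1] 0.77 [ 0.515 -0.12   0.007]
bay_left top [307.9 220.8] 0.67 [ 0.485 -0.108  0.005]
   tri [ 0.4843 -0.1054  0.0248]
bay_middle scene [339.3 198.6] 0.62 [-0.009  0.062  0.315]
bay_middle top [336.7 223.1] 0.63 [ 0.478 -0.196  0.007]
   tri [ 0.4761 -0.1971  0.0273]
bay_right top [366.3 229. ] 0.88 [ 0.461 -0.288  0.006]
tray scene [338.4 205.1] 0.86 [-0.007  0.062  0.298]
tray top [338.3 221.4] 0.88 [ 0.484 -0.202  0.006]
   tri [ 0.4838 -0.2039 -0.0031]
timer scene 0.53 [[0.38, -0.033, 0.002], [0.398, 0.002, 0.018], [0.46, 0.029, 0.022]]
timer top 0.93 
[... 260 characters left out ...]
h scene 0.73 [[0.508, 0.411, 0.007], [0.529, 0.436, 0.015], [0.562, 0.462, 0.019]]
tape_roll top 0.65 [[0.683, -0.33, 0.006], [0.725, -0.285, 0.023], [0.77, -0.242, 0.029]]
marker_pen scene 0.65 [[0.631, 0.362, 0.002], [0.65, 0.424, 0.013], [0.684, 0.484, 0.02]]
marker_pen top 0.79 [[0.632, 0.364, 0.001], [0.652, 0.429, 0.014], [0.674, 0.485, 0.019]]
tray scene 0.72 [[0.417, -0.159, 0.003], [0.491, -0.108, 0.014], [0.562, -0.062, 0.041]]
tray top 0.74 [[0.405, -0.339, -0.0], [0.479, -0.21, 0.005], [0.555, -0.073, 0.039]]
shaker scene 0.81 [[0.398, 0.16, 0.003], [0.446, 0.203, 0.043], [0.517, 0.243, 0.096]]
shaker top 0.69 [[0.408, 0.155, 0.0], [0.466, 0.195, 0.041], [0.524, 0.24, 0.096]]
1.5
```

View pics/top0.png

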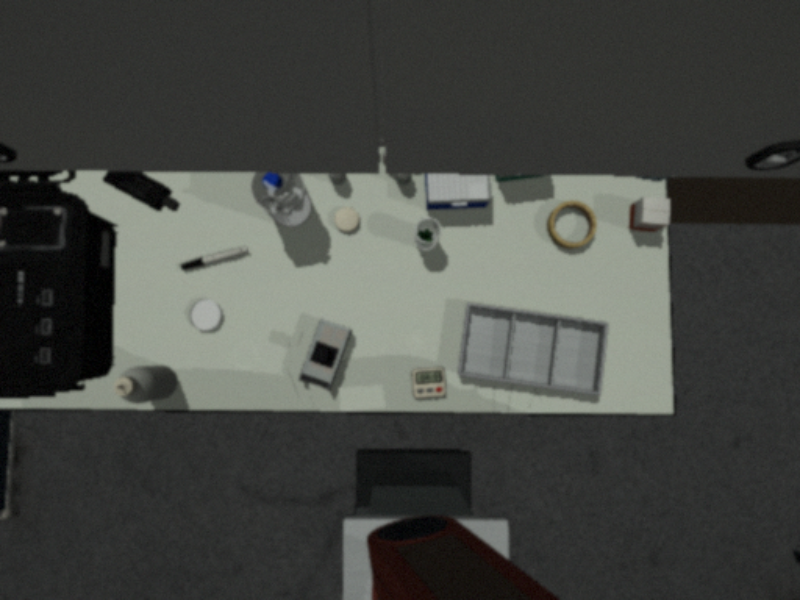

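View pics/scene0.png

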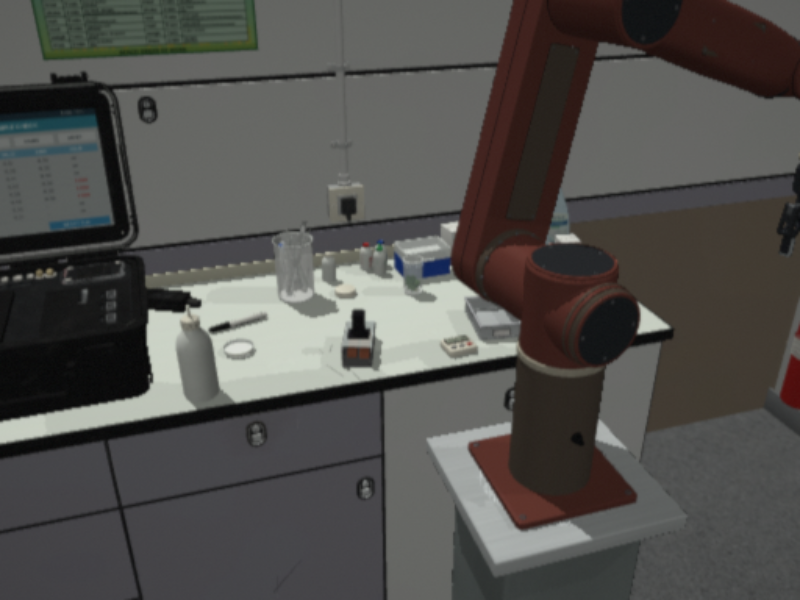

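```bash
cat > b.py <<'E'
from h import *
c=cam('top')
def box(t,lo,hi,sel=0):
    m=masks_of('top',t)[sel]['pixels']; P=cloud(c,m); P=P[(P[:,2]>lo)&(P[:,2]<hi)]
    r=cv2.minAreaRect(P[:,:2].astype(np.float32)); print(t,lo,len(P),np.round(r[0],4),np.round(r[1],4),round(r[2],1),np.round(np.median(P[:,2]),4))
box('tray',.031,.045); box('tray',-.01,.045)
box('shaker',.08,.11); box('shaker',.03,.06); box('shaker',.025,.11)
E
python3 b.py
```

```text
tray 0.031 631 [ 0.4799 -0.2042] [0.2764 0.1418] 82.4 0.0359
tray -0.01 4314 [ 0.4799 -0.2099] [0.2877 0.1472] 82.9 0.0051
shaker 0.08 82 [0.4651 0.1968] [0.0254 0.0251] 72.0 0.0939
shaker 0.03 708 [0.4658 0.1966] [0.0637 0.1239] 71.1 0.0413
shaker 0.025 798 [0.4658 0.1966] [0.0637 0.1239] 71.1 0.0417
```

The top view shows the shaker at about (325,355), its mouth toward the lower left, and the three-bay tray at about (535,350). The timer is at (428,382), the cup at (427,232) and the tape at (572,225). In the scene view the mouth faces the camera, with the post upright at (357,325). The measured sizes fit the given ones: shaker yaw is about -19°, tray yaw about -7.5°, and the post top is at 0.094 m.

```bash
cat >> h.py <<'E'
SH=np.array([.4654,.1967,0.]); SY=np.radians(-19.5)
TR=np.array([.480,-.2042,0.]); TY=np.radians(-7.5)
BAY=dict(left=.0895,middle=0.,right=-.0895)
def Rz(a): return cv2.Rodrigues(np.array([0,0,a],float))[0]
def Ry(a): return cv2.Rodrigues(np.array([0,a,0],float))[0]
# tool axes in shaker frame; closing along shaker y: y=+-y ; along x: y=+-x
GR={'y+':np.array([[-1,0,0],[0,1,0],[0,0,-1.]]).T,'y-':np.array([[1,0,0],[0,-1,0],[0,0,-1.]]).T,
    'x+':np.array([[0,1,0],[1,0,0],[0,0,-1.]]).T,'x-':np.array([[0,-1,0],[-1,0,0],[0,0,-1.]]).T}
HT=.052 # TCP height above underside
def tcp(org,yaw,tilt,g):
    """shaker origin, yaw, mouth-down tilt (rad) -> tcp pose"""
    Rs=Rz(yaw)@Ry(-tilt); return org+Rs@[0,0,HT],Rs@GR[g]
def pour(bay,tilt,g,mz=.052,mx=.02,dx=0,my=0.):
    """mouth point held at tray x=mx+dx"""
    m=TR+Rz(TY)@[mx,BAY[bay]+my,mz]; Rs=Rz(TY)@Ry(-tilt)
    o=m-Rs@[-.063,0,.006]+Rs@[dx,0,0]; return o+Rs@[0,0,HT],Rs@GR[g]
E
cat > c.py <<'E'
from h import *
print(Ry(.3)@[-1,0,0], Ry(-.3)@[-1,0,0])
for g in GR:
    L=[ik(*tcp(SH+[0,0,h],SY,0,g)) for h in(0,.1)]
    for b in BAY: L+=[ik(*pour(b,np.radians(a),g)) for a in(0,20,42)]+[ik(*pour(b,np.radians(a),g,mz=.12)) for a in (0,)]
    print(g,[None if q is None else np.round(q,2).tolist() for q in L])
E
python3 c.py
```

```text
[-0.95533649  0.          0.29552021] [-0.95533649  0.         -0.29552021]
y+ [[0.24, 0.15, 1.98, -0.0, 1.02, -0.99], [0.24, 0.01, 1.91, -0.0, 1.22, -0.99], [-0.35, 0.26, 1.74, -0.0, 1.14, -1.79], [-0.42, -0.05, 2.08, 0.14, 0.78, -1.94], [-0.54, -0.34, 2.44, 0.68, 0.44, -2.51], [-0.35, 0.19, 1.69, -0.0, 1.26, -1.79], [-0.5, 0.29, 1.7, -0.0, 1.15, -1.94], [-0.6, 0.0, 2.03, 0.22, 0.8, -2.16], None, [-0.5, 0.22, 1.65, -0.0, 1.27, -1.94], [-0.63, 0.35, 1.63, -0.0, 1.16, -2.07], [-0.76, 0.08, 1.95, 0.27, 0.84, -2.35], None, [-0.63, 0.28, 1.58, -0.0, 1.28, -2.07]]
y- [[0.24, 0.15, 1.98, -0.0, 1.02, 2.15], [0.24, 0.01, 1.91, -0.0, 1.22, 2.15], [-0.35, 0.26, 1.74, -0.0, 1.14, 1.35], [-0.42, -0.05, 2.08, 0.14, 0.78, 1.2], [-0.54, -0.34, 2.44, 0.68, 0.44, 0.63], [-0.35, 0.19, 1.69, -0.0, 1.26, 1.35], [-0.5, 0.29, 1.7, -0.0, 1.15, 1.21], [-0.6, 0.0, 2.03, 0.22, 0.8, 0.98], [-0.78, -0.25, 2.38, 0.86, 0.56, 0.29], [-0.5, 0.22, 1.65, -0.0, 1.27, 1.21], [-0.63, 0.35, 1.63, -0.0, 1.16, 1.07], [-0.76, 0.08, 1.95, 0.27, 0.84, 0.79], [-0.96, -0.12, 2.27, 0.92, 0.67, 0.09], [-0.63, 0.28, 1.58, -0.0, 1.
[... 250 characters left out ...]
], [-0.5, 0.29, 1.7, -0.0, 1.15, -0.37], [-0.6, 0.0, 2.03, 0.22, 0.8, -0.59], [-0.78, -0.25, 2.38, 0.86, 0.56, -1.28], [-0.5, 0.22, 1.65, -0.0, 1.27, -0.37], [-0.63, 0.35, 1.63, -0.0, 1.16, -0.5], [-0.76, 0.08, 1.95, 0.27, 0.84, -0.78], [-0.96, -0.12, 2.27, 0.92, 0.67, -1.49], [-0.63, 0.28, 1.58, -0.0, 1.28, -0.5]]
x- [[0.24, 0.15, 1.98, -0.0, 1.02, -2.56], [0.24, 0.01, 1.91, -0.0, 1.22, -2.56], None, None, [-0.54, -0.34, 2.44, 0.68, 0.44, 2.2], None, None, [-0.6, 0.0, 2.03, 0.22, 0.8, 2.55], [-0.78, -0.25, 2.38, 0.86, 0.56, 1.86], None, [-0.63, 0.35, 1.63, -0.0, 1.16, 2.64], [-0.76, 0.08, 1.95, 0.27, 0.84, 2.36], [-0.96, -0.12, 2.27, 0.92, 0.67, 1.66], [-0.63, 0.28, 1.58, -0.0, 1.28, 2.64]]
```

```bash
cat > d.py <<'E'
from h import *
g='x+'
movep(*tcp(SH+[0,0,.1],SY,0,g)); p,R=tcp(SH,SY,0,g)
move_l(p,R,max_speed=.12); w0=np.array(current_wrist_force()); w=move_gripper(0.0); 
print('w',current_width(),current_grasp_force(),current_wrist_force(),current_clock())
move_l(p+[0,0,.03],R,max_speed=.06); 
move_l(p+[0,0,.12],R,max_speed=.12); pause(.2)
print(w0,np.round([current_wrist_force() for _ in range(4)],3),current_clock(),current_width())
c=cam('top'); 
s=np.hstack([cv2.resize(cam('scene')['color'][150:270,160:300],(400,343)),cv2.resize(c['color'][180:270,150:260],(400,343))])
cv2.imwrite('pics/lift.png',s[:,:,::-1])
E
python3 d.py
```

```text
w 0.025198584373856563 60.16572833061218 [-0.77560462  0.03776376  3.88867173] 6.3333
[0.11688709 0.06846125 0.16051629] [[-0.043 -0.13  -3.838]
 [-0.043 -0.13  -3.838]
 [-0.043 -0.13  -3.838]
 [-0.043 -0.13  -3.838]] 8.0833 0.025643921148022233
```

View pics/lift.png

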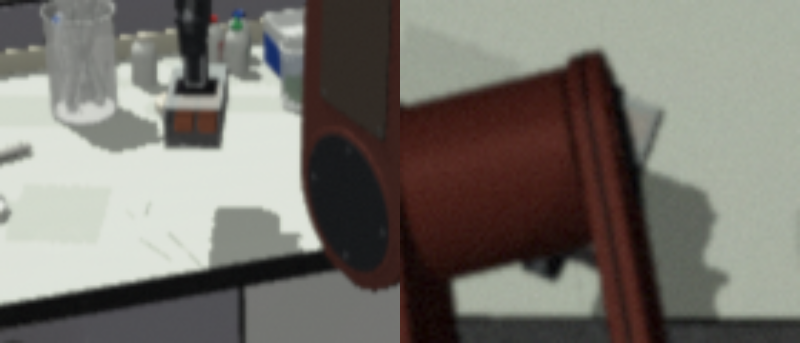

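The scene view shows the shaker hanging level with two brown tablets in the mouth at about (195,122). The top view is mostly hidden by the arm. The load of 3.84 N fits a full shaker.

```bash
cat >> h.py <<'E'
g='x+'
def rd(n=6,dt=.04):
    F=[]; M=[]
    for _ in range(n): pause(dt); F.append(current_wrist_force()); M.append(current_moment())
    F=np.array(F);M=np.array(M); return F.mean(0)[2],F.std(0)[2],M.mean(0),M.std(0).max()
def show(tag):
    f,s,m,ms=rd(); print(tag,'Fz %.3f (%.3f)'%(f,s),'M',np.round(Rz(-TY)@m,4),'(%.4f)'%ms,'t',round(current_clock(),2),flush=True); return f
E
cat > e.py <<'E'
from h import *
print(show('lift'))
p,R=pour('left',0,g,mz=.14); move_l(p,R,max_speed=.17); show('above')
p,R=pour('left',0,g,mz=.055); move_l(p,R,max_speed=.1); show('low')
for a in (12,17,20):
    p,R=pour('left',np.radians(a),g); move_l(p,R,max_speed=.06); show(a)
c=cam('top'); s=cam('scene')
i=np.hstack([cv2.resize(s['color'][150:270,270:410],(400,343)),cv2.resize(c['color'][170:270,270:400],(400,343))])
cv2.imwrite('pics/p20.png',i[:,:,::-1])
print([ (n,[(np.round(r['pixel']).tolist(),round(r['score'],2)) for r in search_frame(n,'tablet_1')]) for n in('top','scene')])
E
python3 e.py
```

```text
lift Fz -3.753 (0.261) M [-0.0139  0.0283  0.0003] (0.0370) t 8.43
-3.753423749838442
above Fz -3.354 (0.618) M [0.017  0.024  0.0039] (0.0220) t 10.84
low Fz -3.520 (0.740) M [0.0056 0.0332 0.0127] (0.0288) t 12.09
12 Fz -2.819 (0.650) M [0.014  0.2551 0.0035] (0.0522) t 12.72
17 Fz -3.535 (0.652) M [-0.0041  0.3642 -0.0019] (0.0235) t 13.24
20 Fz -3.260 (0.381) M [ 0.0111  0.4011 -0.0117] (0.0202) t 13.74
[('top', []), ('scene', [])]
```

View pics/p20.png

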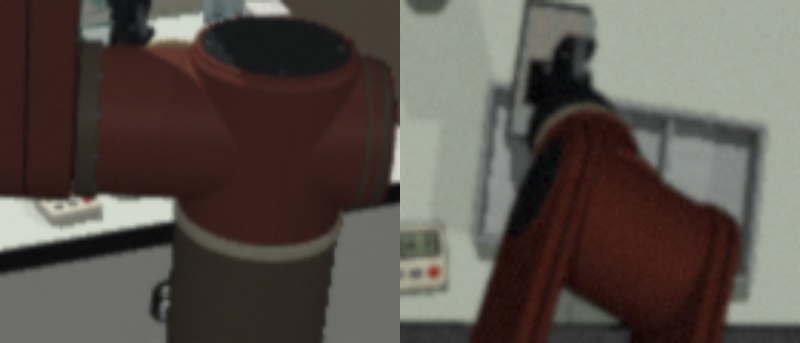

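The arm hides the mouth and most of the left bay in both views, and wrist-force noise is about 0.5 N, too much to count tablets. With the mouth pointing away from the robot, the top camera would see the mouth and the bays, so I check whether that pose is reachable.

```bash
cat >> h.py <<'E'
def pour2(bay,tilt,d,mz=.052,mx=-.01,my=0.,dx=0.):
    yaw=TY-np.pi+d; m=TR+Rz(TY)@[mx,BAY[bay]+my,mz]; Rs=Rz(yaw)@Ry(-tilt)
    o=m-Rs@[-.063-dx,0,.006]; return o+Rs@[0,0,HT],Rs@GR[g]
E
cat > f.py <<'E'
from h import *
show('now')
p,R=pour('left',0,g,mz=.15); move_l(p,R,max_speed=.2); show('level')
for d in (.4,.6,.8,-.6,-.9):
  print(d)
  for b in BAY:
    L=[ik(*pour2(b,np.radians(a),d)) for a in(0,20,32,42)]
    print(b,[None if q is None else np.round(q,2).tolist() for q in L])
E
python3 f.py
```

```text
now Fz -3.629 (0.679) M [0.0005 0.4167 0.0177] (0.0237) t 14.19
level Fz -3.933 (0.370) M [0.0111 0.0513 0.0026] (0.0239) t 15.03
0.4
left [[-0.48, -0.08, 2.11, -0.0, 1.11, 2.39], [-0.31, 0.2, 1.82, -0.19, 1.42, 2.62], None, None]
middle [[-0.66, -0.02, 2.05, -0.0, 1.11, 2.21], [-0.47, 0.22, 1.79, -0.24, 1.4, 2.48], [-0.39, 0.39, 1.62, -0.33, 1.58, 2.56], [-0.33, 0.54, 1.48, -0.39, 1.74, 2.6]]
right [[-0.82, 0.07, 1.96, -0.0, 1.11, 2.06], [-0.61, 0.28, 1.73, -0.27, 1.37, 2.35], [-0.52, 0.43, 1.57, -0.38, 1.55, 2.44], [-0.46, 0.57, 1.44, -0.47, 1.71, 2.49]]
0.6
left [[-0.5, -0.06, 2.09, -0.0, 1.11, 2.17], [-0.29, 0.18, 1.84, -0.24, 1.38, 2.46], [-0.2, 0.35, 1.68, -0.34, 1.57, 2.55], [-0.15, 0.5, 1.54, -0.4, 1.72, 2.59]]
middle [[-0.68, 0.0, 2.03, -0.0, 1.11, 2.0], [-0.45, 0.2, 1.81, -0.28, 1.35, 2.32], [-0.35, 0.36, 1.67, -0.4, 1.52, 2.43], [-0.28, 0.5, 1.55, -0.48, 1.67, 2.48]]
right [[-0.83, 0.1, 1.93, -0.0, 1.11, 1.85], [-0.6, 0.25, 1.75, -0.31, 1.32, 2.18], [-0.49, 0.39, 1.63, -0.45, 1.48, 2.31], [-0.42, 0.51, 1.52, -0.54, 1.62, 2.38]]
0.8
left [[-0.51, -0.04, 2.07, -0.0, 1.11, 1.96], [-0.28, 0.16, 1.86, -0.29, 1.34, 2.3], [-0.17, 0.32, 1.72, -0.41, 1.5, 2.41], [-0.1, 0.46, 1.61, -0.49, 1.65, 2.48]]
middle [[-0.68, 0.03, 2.0, -0.0, 1.11, 1.79], [-0.44, 0.18, 1.84, -0.32, 1.3, 2.15], [-0.32, 0.31, 1.73, -0.46, 1.45, 2.29], [-0.24, 0.44, 1.63, -0.56, 1.58, 2.37]]
right [[-0.83, 0.12, 1.9, -0.0, 1.12, 1.64], [-0.59, 0.23, 1.79, -0.35, 1.26, 2.01], [-0.46, 0.34, 1.7, -0.51, 1.39, 2.17], [-0.38, 0.45, 1.61, -0.62, 1.51, 2.27]]
-0.6
left [None, None, None, None]
middle [None, None, None, None]
right [None, None, None, None]
-0.9
left [[-0.31, -0.05, 2.08, -0.0, 1.11, -2.42], [-0.47, 0.17, 1.85, 0.19, 1.42, -2.64], None, None]
middle [[-0.5, -0.03, 2.06, -0.0, 1.11, -2.61], None, None, None]
right [None, None, None, None]
```

```bash
cat >> h.py <<'E'
D=dict(left=.6,middle=.45,right=.42); MY=dict(left=-.012,middle=-.010,right=-.010)
def P(bay,deg,mz=.052,dx=0.): return pour2(bay,np.radians(deg),D[bay],mz=mz,my=MY[bay],dx=dx)
def look(name=None):
    c=cam('top'); a=c['color'][170:270,270:400]
    if name: cv2.imwrite(f'pics/{name}.png',cv2.resize(a,(780,600),interpolation=cv2.INTER_CUBIC)[:,:,::-1])
    return c
def brown(c):
    """brown blobs inside the tray (tray frame), as (x,y,area px)"""
    h=cv2.cvtColor(c['color'],cv2.COLOR_RGB2HSV); I=c['color'].astype(int)
    m=((h[...,0]<15)&(h[...,1]>70)&(h[...,2]>60)).astype(np.uint8)
    n,l,st,ce=cv2.connectedComponentsWithStats(m); o=[]
    for i in range(1,n):
        p=Rz(-TY)@(back(c,ce[i],.012)-TR)
        if abs(p[0])<.075 and abs(p[1])<.14 and st[i,4]>5: o.append((*np.round(p[:2],3).tolist(),int(st[i,4])))
    return o
E
cat > k.py <<'E'
from h import *
movep(*P('left',0,mz=.15)); print(current_clock())
p,R=P('left',0,mz=.052); move_l(p,R,max_speed=.12)
c=look(); print(brown(c)); a=c['color'][170:270,270:400]
p,R=P('left',18); move_l(p,R,max_speed=.08)
c=look(); print(brown(c)); b=c['color'][170:270,270:400]
i=cv2.resize(np.hstack([a,b]),(800,308),interpolation=cv2.INTER_CUBIC); cv2.imwrite('pics/flip.png',i[:,:,::-1])
print(current_clock())
E
python3 k.py
```

```text
17.0667
[(-0.048, -0.017, 42), (-0.032, -0.039, 16), (-0.065, -0.102, 856), (-0.07, -0.027, 10)]
[(-0.016, 0.135, 305), (-0.019, 0.118, 275), (-0.034, -0.064, 367), (-0.044, -0.046, 308)]
18.6
```

View pics/flip.png

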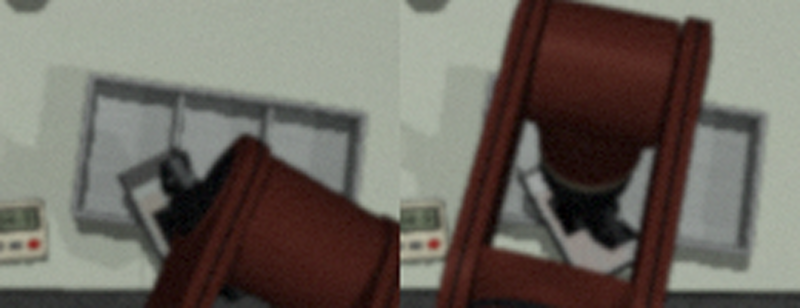

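In the level view (left) the mouth is visible at about (150,170) over the left bay, and that bay is still empty. I can count by looking each time the shaker is level. Now I tip in growing steps, looking after each one.

```bash
cat >> h.py <<'E'
def bmask(c):
    """tablet-coloured pixels in each bay's floor that are not in the level reference"""
    I=c['color'].astype(int); return (I[...,0]-I[...,2]>28)&(I[...,0]>60)
def baypx(c,bay,z=.012):
    y=BAY[bay]; q=[proj(c,TR+Rz(TY)@[a,y+b,z]) for a,b in((-.06,-.04),(.062,-.04),(.062,.04),(-.06,.04))]
    m=np.zeros(c['color'].shape[:2],np.uint8); cv2.fillPoly(m,[np.round(q).astype(np.int32)],1); return m>0
def dose(bay,angs,need=25,hold=0.,sp=.13,dx=0.,mz=.052):
    c=look(); ref=bmask(c); B=baypx(c,bay)
    for a in angs:
        p,R=P(bay,a,mz); move_l(p,R,max_speed=sp)
        if hold: pause(hold)
        p,R=P(bay,0,mz); move_l(p,R,max_speed=sp)
        c=look(); n=int((bmask(c)&B&~ref).sum()); print(bay,a,n,round(current_clock(),2),flush=True)
        if n>=need: break
    look(f'd_{bay}_{int(current_clock()*10)}'); return a,n
E
cat > l.py <<'E'
from h import *
p,R=P('left',0); move_l(p,R,max_speed=.12)
dose('left',[21,23,24.5,26,27.5,29,30.5])
E
python3 l.py; ls pics
```

```text
left 21 0 20.2
left 23 0 21.35
left 24.5 0 22.55
left 26 0 23.8
left 27.5 0 25.12
left 29 0 26.48
left 30.5 0 27.9
d_left_279.png
flip.png
lift.png
p20.png
scene0.png
top0.png
```

View pics/d_left_279.png

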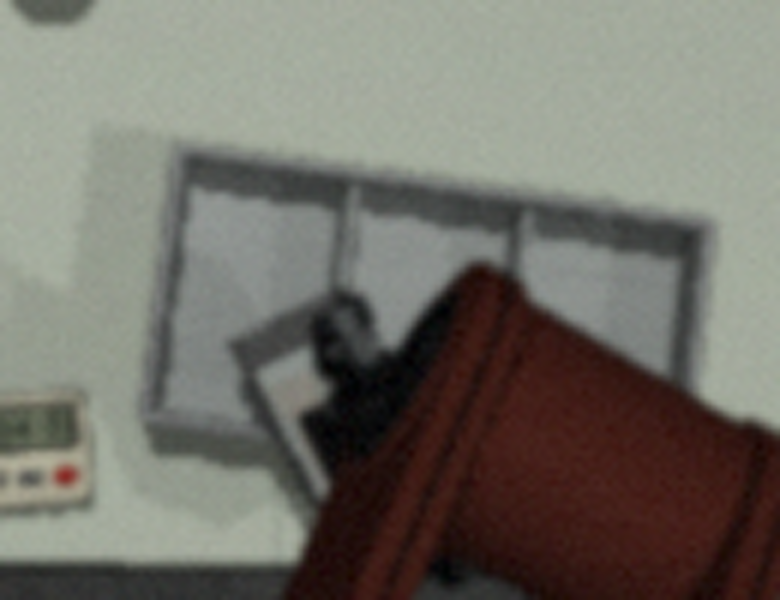

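No tablet is out yet: the open strip at the mouth, about (285,330), is bare grey. I go on with steeper steps.

```bash
cat > l.py <<'E'
from h import *
dose('left',[32.5,34.5,36.5,38.5],need=10,sp=.2)
E
python3 l.py; ls -t pics|head -1
```

```text
left 32.5 0 29.48
left 34.5 164 31.03
d_left_310.png
```

```bash
cp pics/d_left_310.png pics/v1.png
```

```text
(no output)
```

View pics/d_left_310.png

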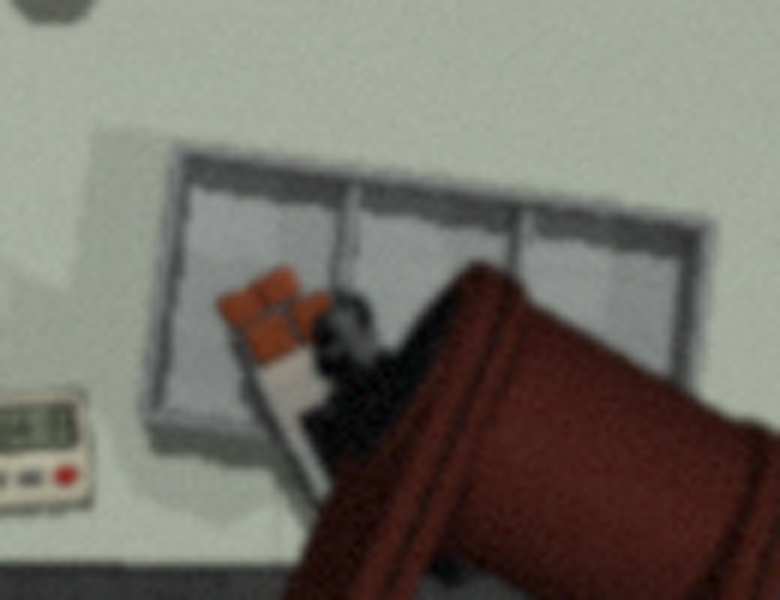

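The first row lies just outside the mouth, at about (240,305) and (278,285). The second row sits in the open strip at (270,340) and (312,312). The depth map will tell whether row 1 is really down before I move to the middle bay.

```bash
cat > m.py <<'E'
from h import *
c=look()
for px in ((240,305),(278,285),(270,340),(308,312)):
    print(np.round(back(c,(270+px[0]/6,170+px[1]/6)),3))
w=back(c,(270+240/6,170+305/6))[2], back(c,(270+278/6,170+285/6))[2]
if max(w)<.03:
    p,R=P('left',0,mz=.075); move_l(p,R,max_speed=.08)
    p,R=P('middle',0,mz=.075); move_l(p,R,max_speed=.1)
    p,R=P('middle',0); move_l(p,R,max_speed=.08)
    c=look('mid'); print(current_clock(), [(b,int((bmask(c)&baypx(c,b)).sum())) for b in BAY])
E
python3 m.py
```

```text
[ 0.484 -0.112  0.02 ]
[ 0.495 -0.131  0.026]
[ 0.467 -0.12   0.064]
[ 0.48  -0.139  0.062]
32.9917 [('left', 72), ('middle', 92), ('right', 0)]
```

View pics/mid.png

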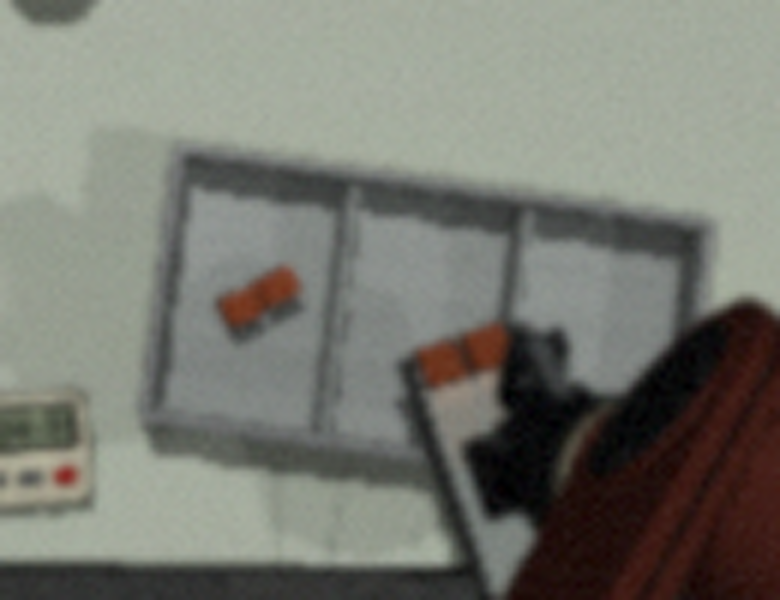

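The left bay holds two tablets, at (238,308) and (278,285). Row 2 waits in the mouth over the middle bay at (440,365) and (487,345).

```bash
cat > n.py <<'E'
from h import *
dose('middle',[33.5,34.3,35],need=25,sp=.2)
E
python3 n.py; cp $(ls -t pics/d_mid*|head -1) pics/v2.png
```

```text
middle 33.5 101 34.56
```

View pics/v2.png

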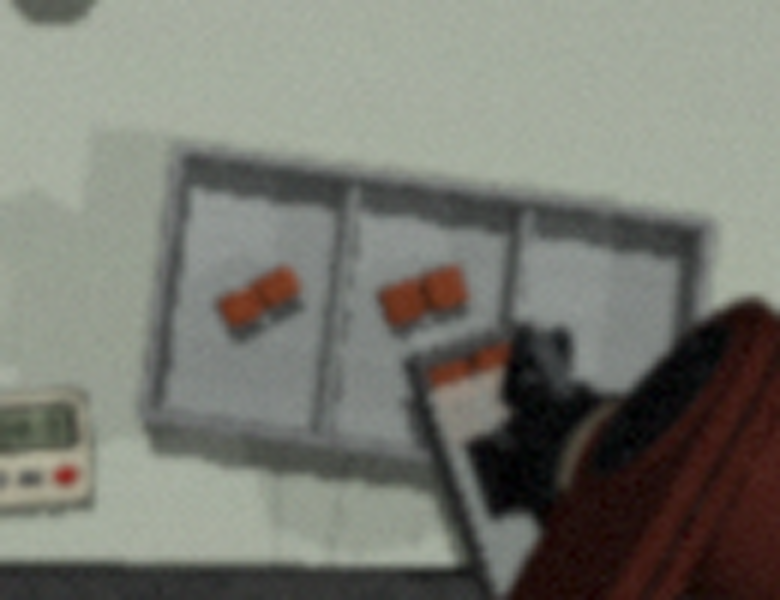

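The middle bay now holds two, at (403,303) and (447,290). Row 3 is near the mouth at (470,365). The last two rows go into the right bay, with the mouth backed off between them so they do not pile up.

```bash
cat > o.py <<'E'
from h import *
def Q(a,mx,mz=.052): return pour2('right',np.radians(a),.42,mz=mz,my=-.010,mx=mx)
print([ik(*Q(a,mx)) is not None for a in(0,34,40) for mx in (.005,-.022)])
p,R=P('middle',0,mz=.075); move_l(p,R,max_speed=.08)
p,R=Q(0,.005,.075); move_l(p,R,max_speed=.1)
p,R=Q(0,.005); move_l(p,R,max_speed=.08)
c=look(); ref=bmask(c); B=baypx(c,'right')
for a in (33.7,34.2,35,36):
    move_l(*Q(a,.005),max_speed=.2); move_l(*Q(0,.005),max_speed=.2)
    c=look(); n=int((bmask(c)&B&~ref).sum()); print(a,n,current_clock())
    if n>35: break
look('v3')
E
python3 o.py
```

```text
[True, True, True, True, True, True]
33.7 77 38.1
```

View pics/v3.png

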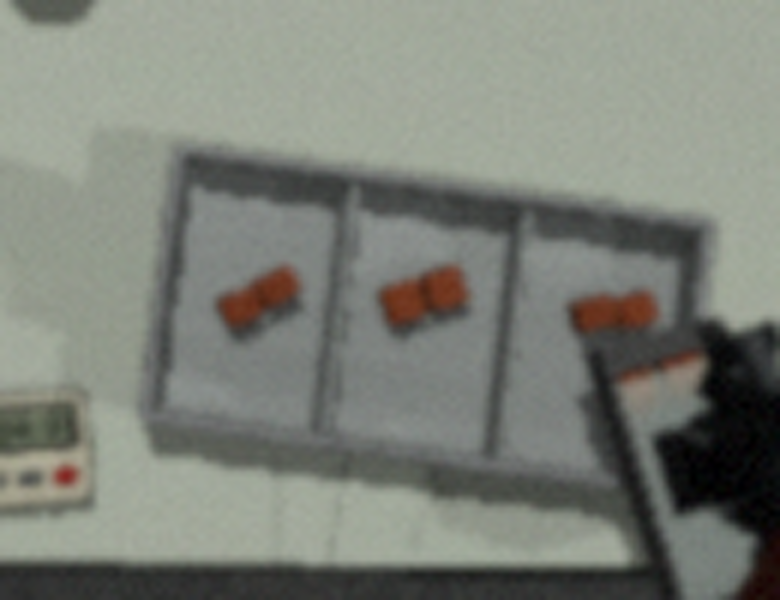

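Two tablets lie in each bay, at (240,305)/(278,285), (403,303)/(447,290) and (595,315)/(637,310). The last row is still inside the shaker.

```bash
cat > q.py <<'E'
from h import *
def Q(a,mx,mz=.052): return pour2('right',np.radians(a),.42,mz=mz,my=-.010,mx=mx)
move_l(*Q(0,-.022),max_speed=.06)
for a in (34.2,36,38):
    move_l(*Q(a,-.022),max_speed=.2); pause(.15)
pause(.5)
move_l(*Q(0,-.022),max_speed=.15); move_l(*Q(0,-.022,.15),max_speed=.2); print(current_clock())
movep(*tcp(SH+[0,0,.12],SY,0,'x+')); pause(.3)
c=cam('top'); m=bmask(c)
print({b:int((m&baypx(c,b)).sum()) for b in BAY}, brown(c))
print([(np.round(Rz(-TY)@(back(c,r['pixel'])-TR),3).tolist(),round(r['score'],2)) for r in search_frame('top','tablet_1')])
s=cam('scene'); r=masks_of('scene','shaker'); 
print('brown in shaker, scene:',int((bmask(s)&r[0]['pixels']).sum()) if r else None)
print(rd(25,.02)[0],current_width(),current_clock())
for n in('shaker_mouth','shaker_grip'):
    q=landmark_of('scene',n); print(n,q and np.round(q[0]['pixel'],1), np.round(proj(s,SH+[0,0,.12]+Rz(SY)@([-.063,0,.006] if 'mouth' in n else [0,0,.07])),1))
E
python3 q.py
```

```text
42.4083
{'left': 72, 'middle': 94, 'right': 183} [(-0.001, 0.083, 73), (0.012, -0.001, 92), (0.004, -0.096, 190)]
[([0.021, -0.012, 0.02], 0.59), ([0.008, -0.083, 0.026], 0.57), ([-0.007, -0.096, 0.017], 0.55), ([-0.007, -0.086, 0.021], 0.54)]
brown in shaker, scene: 0
-2.3785184937064083 0.02520700066482865 45.2167
shaker_mouth [222.1 203.1] [226.7 199.7]
shaker_grip [227.6 171.7] [227.9 171.8]
```

All eight are in the tray, 2/2/4 with pixel areas 73/92/190. The shaker is empty at 2.4 N, so it goes back down.

```bash
cat > r.py <<'E'
from h import *
p,R=tcp(SH,SY,0,'x+')
move_l(p+[0,0,.012],R,max_speed=.12); pause(.2); f0=rd()[0]
for h in (.006,.003,.001,0,-.001):
    move_l(p+[0,0,h],R,max_speed=.03); f=rd(8,.02)[0]; print(h,round(f-f0,2))
    if f-f0>3: break
move_gripper(.085); pause(.2)
move_l(p+[0,0,.15],R,max_speed=.12); pause(.5)
c=cam('top'); m=bmask(c); print({b:int((m&baypx(c,b)).sum()) for b in BAY},brown(c))
for t in('shaker_mouth','shaker_grip'):
    s=cam('scene'); q=landmark_of('scene',t); print(t,q and np.round(q[0]['pixel'],1),np.round(proj(s,SH+Rz(SY)@([-.063,0,.006] if 'mouth' in t else [0,0,.07])),1))
r=masks_of('scene','shaker')
P_=cloud(s,r[0]['pixels']); print(np.round(np.percentile(P_,[2,50,98],axis=0),3).tolist(),current_wrist_force(),current_clock())
for t in ('timer','sample_cup','petri_dish','tape_roll','marker_pen'):
    r=masks_of('top',t); print(t,r and np.round(np.percentile(cloud(c,r[0]['pixels']),50,axis=0),3))
E
python3 r.py
```

```text
0.006 0.6
0.003 0.5
0.001 0.48
0 5.55
{'left': 71, 'middle': 95, 'right': 184} [(-0.0, 0.082, 72), (0.012, -0.001, 93), (0.004, -0.096, 189)]
shaker_mouth [226.7 236.9] [227.8 233.4]
shaker_grip [230.  206.2] [229.  205.9]
[[0.401, 0.158, 0.001], [0.452, 0.202, 0.041], [0.579, 0.242, 0.097]] [ 0.33315779  0.20578124 -0.53533522] 51.4583
timer [ 0.41  -0.003  0.016]
sample_cup [0.704 0.001 0.042]
petri_dish [0.543 0.437 0.013]
tape_roll [ 0.728 -0.287  0.022]
marker_pen [0.655 0.416 0.014]
```

The shaker stands where it started, at the same heights as before (top at 0.097 m). The bystanders have not moved and the gripper is clear of everything.

```bash
python3 -c "from rig import *; print(sign_off())"
```

```text
the job is handed in; nothing more can be done
None
```

I've handed the job in: all eight tablets are in the tray (2 left, 2 middle, 4 right, so at least two per bay but not an even 3/3/2), the empty shaker is upright on the worktop and released, and the other things look undisturbed; the judge's verdict was not shown.

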